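# Re-zero a coffee grinder's click dial and set it four clicks coarse

### The arm

A 7-joint arm with a two-finger parallel gripper is mounted at the origin on the work surface. World frame = base frame: x ahead of the robot, y to its left, z up, the work surface at z = 0. Lengths are in mm, angles in rad, forces in N, time in s.
With the tool pointing down it reaches from about 400 to 875 mm from the base axis. Payload 4.4 kg.
Tool frame: the origin (TCP) lies at the very end of the fingers, on their centre line; the grasp point (between the pads) lies 19 mm behind it; z points along the fingers, x is the direction in which the jaws open and shut, and the axes are right-handed (so a half turn about z gives the same grasp; the last joint's range is limited). The gripper opens to 85 mm and grips with 20 to 120 N. Pads are 22 mm wide; open, the fingers measure 114 mm over their backs; the gripper's body (76 mm by 85 mm) begins 54 mm behind the grasp point. The pads swing forward as they close: fully open they stand 13 mm farther back than shut.
Start: joints at [-1.173, 0.628, 0.038, 1.517, -0.027, 0.996, -0.02], TCP at [290.757, 581.359, 231.313] pointing down, gripper open.
Joint ranges: [-3.06, 3.06], [-0.37, 2.12], [-1.25, 1.32], [0.18, 2.47], [-1.1, 4.24], [0.23, 1.98], [-2.94, 2.94]. Speed limits (rad/s): [2.57, 2.57, 3.14, 3.14, 3.14, 3.14, 3.14].

### API

Orientations are given as [roll, pitch, yaw] about the fixed x, y, z axes, in that order (R = Rz(yaw) Ry(pitch) Rx(roll)).
In Python, from cell import telemetry, get_image, get_calibration, ctrl gives the robot as it stands. The module is installed in compiled form; this text tells all that it offers.
- The arm moves only by the tool arm_command, never from a script. Its arguments are lists of equal length, an entry for each row: "rot": the turn, a rotation vector about the world's x, y, z in degrees, a list of three; "slide": the shift along the world's x, y, z in mm, a list of three; "gripper": the finger opening in mm, from 0 to 85.4. A call has 1 to 5 rows; each row shifts and turns the pose as measured when the row begins; what a row does not reach is not made up. A row lasts 1/12 s, in which the tool goes at most 41.7 mm and 7.16 degrees, less where a joint would pass 70% of its speed; a pose out of reach is approached as far as the arm can. A call with a gripper value outside its range is refused whole. The fingers move at their own pace and stop on an object; the grip force is fixed at half the most. Time passes only in rows, so rows that do not move let the fingers close. It gives the time, the measured TCP pose, the force and the opening at its end, in the units of the state.
- telemetry.read_state(): the state, without advancing time (a new reading comes with each control period).
- get_image(name): name is "side" or "top" or "wrist"; returns (picture, depth): 384x512x3 uint8, red, green, blue; 384x512 float32, mm along the optical axis (not along the pixel's ray), 0 where there is no reading.
- get_calibration(name): a dict with "fx", "fy", "cx", "cy" (pixels), "xyz" and "attitude" of the camera in the world. Camera axes: x right, y up, looking along -z (the intrinsics and any distortion apply to the point x, -y, -z); pixel columns grow to the right and rows downward; lengths in mm; the calibration is good to about 2 mm. The wrist camera is an equidistant fisheye: a pixel r from the principal point sees the ray r / f radians off the axis. A picture is of the moment at which its call begins: read the wrist's pose just before it. get_calibration takes no time and is no camera call; for the wrist camera it gives the pose at the moment of the call.
- ctrl.finish_job(): hands the job in, once; it reports no verdict.
The state is a dict: "clock": time; "qpos": joint angles; "qd": joint speeds; "tau": joint torques, N m; "eef_pos": TCP position; "tool_rot": TCP orientation; "force": force on the tool from outside, world axes, zero at the start; "torque": the same for the moment, N m; "width": finger opening in mm.
Only numpy, scipy, OpenCV 4.12 (cv2) and the standard library are available. Lean on these libraries where they do the work, as an engineer would, in place of code of your own. Each camera call takes 0.05 s, during which the arm holds its last target.

### The job

Set the coffee grinder for the new beans: turn the bar dial on its top gently clockwise until it comes up against its stop, without forcing it, then turn it back exactly four clicks and let go. Leave the mug, the jar and the bowl where they are.

Things in the scene. Friction and masses are not known exactly. Their poses are not given: they have to be found in the camera images.
- grinder: Low grey coffee grinder, fixed: 130 mm (x) by 270 mm (y), flat top 110 mm high. Origin on the table under the dial's axis; the body reaches 65 mm to its -y and 205 mm to its +y side of that axis. A clear hopper, 96 mm across, its top 210 mm above the table, stands 145 mm to the +y side of the dial's axis. Any place and yaw near mid-table.
- dial_top (a point): Dial on the grinder: centre of the top of its grip bar, on its vertical axis, 158 mm above the table. The upright black bar is 60 mm long, 14 mm thick, 36 mm high; pinch it across its thickness from above. x axis: along the bar to the end with the pointer nose; y: across the thickness. Neither pointer nor housing shows where the stop is; start: about 5 to 9 clicks from it.
- dial_disc (a point): Centre of the top of the dial's aluminium disc, 122 mm above the table, 68 mm across, turning with the bar (same axes). Clockwise from above goes to the stop. 20 clicks to a turn (18 degrees each). A click needs about 0.11 N m, which drops away past the crest; let go, the dial rests in the nearest click. A second, far stop lies about 11 clicks counter-clockwise of the first.
- burr (a joint): Hidden burr moved by the dial: 0 m at the stop, +0.00002 m per click counter-clockwise; its reading is too coarse to count clicks. The stop is felt as torque that rises without clicking over, at about 4 N m per rad of turning on; over about 0.6 N m forces it. Let go there, the dial springs back and rests in the click at the stop, zero.
- thrust (a joint): Give of the burr's mount, too small to read: 0 m with no torque on the dial, +0.000025 m per N m of clockwise torque, less than 0 counter-clockwise. More than 0.000016 m (about 0.64 N m) is forcing the dial against its stop and harms the burrs.
- mug: White mug, 76 mm across, 85 mm high, handle at its +y; origin under its centre. Bystander.
- jar: Brown glass jar with a metal lid, 72 mm across, 120 mm high; origin under its centre. Bystander.
- bowl: Bowl, 100 mm across, 50 mm high; origin under its centre. Bystander.

How it is judged (in metres and radians):
On the way:
1. the dial is turned clockwise up to its stop (value of joint burr below 4e-06 m), for 0.2 s.
At the end, for the whole second after the job is handed in: after having been at its stop, the dial rests in the fourth click back from it (within 0.3 of a click), still (value of joint burr between 7.4e-05 and 8.6e-05 m and velocity of joint burr between -5e-06 and 5e-06 m/s); the robot touches nothing.
It fails at once if the dial is forced clockwise with more than about 0.64 N m (value of joint thrust above 1.6e-05 m).
It fails at once if the mug is shoved more than 30 mm or tipped (distance of mug from where it was at the start of the episode above 0.03 m or angle between mug's own z axis and vertical above 0.5 rad).
It fails at once if the jar is shoved more than 30 mm or tipped (distance of jar from where it was at the start of the episode above 0.03 m or angle between jar's own z axis and vertical above 0.5 rad).
It fails at once if the bowl is shoved more than 30 mm or tipped (distance of bowl from where it was at the start of the episode above 0.03 m or angle between bowl's own z axis and vertical above 0.5 rad).
It also fails if it takes over 64 s, if anything falls off the work surface, if the arm or the gripper's body presses on something with over 40 N, if the wrist force passes 120 N, or if a joint passes its speed limit or range.

## Working session

There is one attempt and no reset: what is moved stays moved. The work goes in short steps, Python scripts to look and compute and a tool call to move; the robot and the scene stay as the last step left them, time stands still between calls to the robot, and variables do not carry over. Pictures are saved under pics/ and viewed, and the job is handed in when it is done.

Besides the shell and the picture viewer there is one more tool, called after "Emit:" in YAML: its name, and indented under it one key for each argument. arm_command: Moves the arm, as the interface text tells. Its arguments: {"type":"object","properties":{"rot":{"type":"array"},"slide":{"type":"array"},"gripper":{"type":"array"}},"required":["rot","slide","gripper"]}

```bash
mkdir -p pics; python3 - <<'E'
from cell import telemetry,get_image,get_calibration,ctrl
import cv2,numpy as np
s=telemetry.read_state();print(s)
for n in("top","side"):
    p,d=get_image(n);cv2.imwrite(f"pics/{n}0.png",p[:,:,::-1]);np.savez(f"{n}0.npz",p=p,d=d);print(n,get_calibration(n))
E
```

```text
{'clock': 0.0, 'qpos': array([-1.17280143,  0.62938533,  0.03844428,  1.51835439, -0.02697537,
        0.99627928, -0.01998552]), 'qd': array([ 1.54659047e-03,  1.18876733e-03, -7.52542001e-04, -4.09286130e-04,
        2.02554673e-03, -1.94206490e-03, -5.24191390e-05]), 'tau': array([-9.13573285e-05, -5.63406587e+01,  1.22595571e+00, -1.93447709e+01,
        1.09500729e-02,  1.06262232e-02, -6.85269271e-06]), 'eef_pos': array([290.48094086, 580.79393364, 230.3680725 ]), 'tool_rot': array([3.14154379e+00, 1.90760694e-03, 1.10702768e+00]), 'force': array([1.01205475, 0.20436778, 0.08599642]), 'torque': array([-0.05781118,  0.03180406, -0.00956694]), 'width': 85.5311449645332}
top {'fx': 466.7628579022977, 'fy': 466.7628579022977, 'cx': 251.694749279562, 'cy': 188.3749047265059, 'xyz': array([456.96819919, -34.99548983, 947.2669308 ]), 'attitude': array([ 0.1164206 , -0.022234  , -1.54494122])}
side {'fx': 458.9633814488169, 'fy': 458.9633814488169, 'cx': 249.45002135711024, 'cy': 193.83696646184146, 'xyz': array([ 519.91861662, -742.30050719,  883.47256942]), 'attitude': array([ 0.75524647,  0.01280573, -0.08042851])}
```

View pics/top0.png

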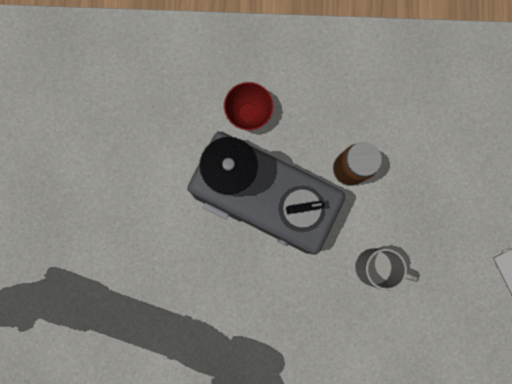

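View pics/side0.png

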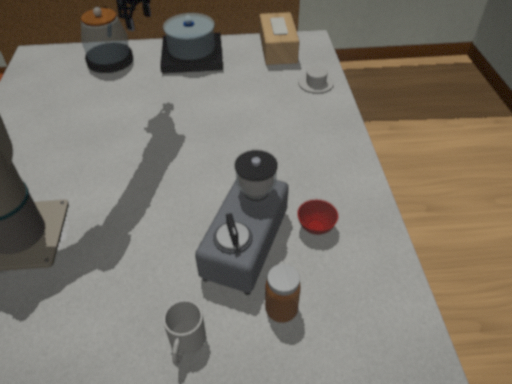

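The top view shows the dial at about (303,208), with its bar roughly along the image columns and the nose to the right. The hopper is at (229,165), the bowl at (249,106), the jar at (362,162) and the mug at (385,268). The side view agrees, with the dial at (233,236).

```bash
cat > h.py <<'E'
import numpy as np,cv2
from scipy.spatial.transform import Rotation as R
from cell import telemetry,get_image,get_calibration,ctrl
def ray(c,uv,z):
    uv=np.atleast_2d(uv).astype(float)
    d=np.c_[(uv[:,0]-c['cx'])/c['fx'],-(uv[:,1]-c['cy'])/c['fy'],-np.ones(len(uv))]
    d=R.from_euler('xyz',c['attitude']).apply(d)
    return c['xyz']+d*((z-c['xyz'][2])/d[:,2])[:,None]
def big(m):
    n,l,st,ce=cv2.connectedComponentsWithStats(m.astype(np.uint8));
    i=1+np.argmax(st[1:,4]);return l==i
E
python3 - <<'E'
from h import *
for n,(x0,y0,x1,y1) in dict(top=(272,180,335,238),side=(208,205,260,258)).items():
    f=np.load(n+'0.npz');p,d=f['p'],f['d'];c=get_calibration(n)
    g=p.max(2).astype(float);sub=np.zeros(g.shape,bool);sub[y0:y1,x0:x1]=1
    bar=big((g<40)&sub)
    yx=np.argwhere(bar)
    br=big((g>110)&sub)
    pts=np.argwhere(br)[:,::-1]
    hull=cv2.convexHull(pts.astype(np.int32))
    w=ray(c,hull[:,0],122)
    ctr,r=cv2.minEnclosingCircle(w[:,:2].astype(np.float32))
    A=np.c_[2*w[:,:2],np.ones(len(w))];q=np.linalg.lstsq(A,(w[:,:2]**2).sum(1),rcond=None)[0]
    print(n,'disc',ctr,r,'lsq',q[:2],np.sqrt(q[2]+q[:2]@q[:2]))
    wb=ray(c,yx[:,::-1],158)
    rect=cv2.minAreaRect(wb[:,:2].astype(np.float32));print('bar',len(yx),rect,cv2.boxPoints(rect).round(0).tolist())
    m=wb[:,:2].mean(0);e,v=np.linalg.eigh(np.cov((wb[:,:2]-m).T));print(m,np.degrees(np.arctan2(v[1,1],v[0,1])))
    cv2.imwrite(f'pics/{n}crop.png',cv2.resize(p[y0-40:y1+40,x0-40:x1+40,::-1],None,fx=4,fy=4))
    if n=='top':
        for nm,uv,z in(('jar',(364,160),120),('mug',(385,267),85),('bowl',(249,106),50),('hop',(229,164),210)):print(nm,ray(c,uv,z).round())
E
```

```text
top disc (521.5667724609375, -140.59556579589844) 33.31893539428711 lsq [ 521.50022705 -140.65362263] 32.944762481829926
bar 241 ((521.4840698242188, -142.13475036621094), (13.974250793457031, 64.86714172363281), 10.28238296508789) [[509.0, -111.0], [520.0, -175.0], [534.0, -173.0], [523.0, -109.0]]
[ 520.24796565 -139.49259169] 100.42513908667848
jar [[ 612. -253.  120.]]
mug [[ 420. -300.   85.]]
bowl [[726. -43.  50.]]
hop [[582. -12. 210.]]
side disc (512.036376953125, -141.78111267089844) 32.42951202392578 lsq [ 512.60817274 -141.50570878] 26.872280438215544
bar 30 ((524.9486083984375, -182.01568603515625), (17.6477108001709, 7.9843268394470215), 86.54312133789062) [[520.0, -191.0], [528.0, -191.0], [529.0, -173.0], [521.0, -173.0]]
[ 526.1349653  -181.29237199] 93.45593262719032
```

```bash
ls pics
```

```text
side0.png
sidecrop.png
top0.png
topcrop.png
```

View pics/topcrop.png

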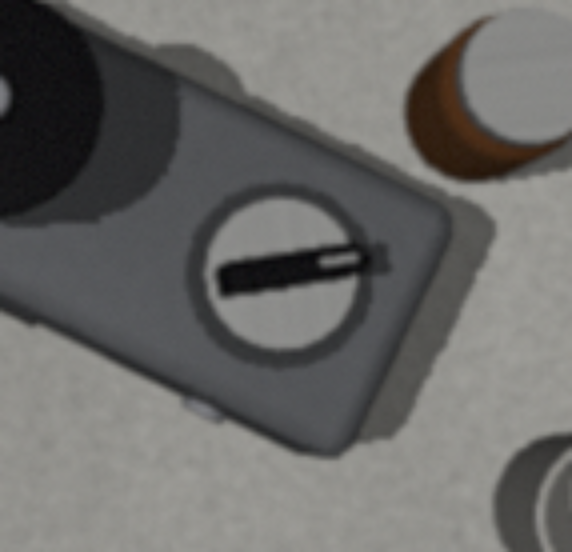

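View pics/sidecrop.png

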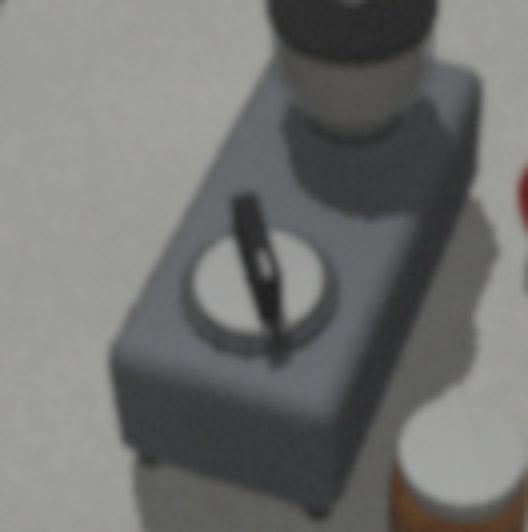

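Emit:
arm_command:
  rot:
    - [0,0,-5]
    - [0,0,-5]
    - [0,0,-5]
    - [0,0,-5]
    - [0,0,-5]
  slide:
    - [11.5,-36,10]
    - [11.5,-36,10]
    - [11.5,-36,10]
    - [11.5,-36,10]
    - [11.5,-36,10]
  gripper: [85,85,85,85,85]

```text
clock: 0.52
eef_pos: [340.4, 401.5, 275.1]
tool_rot: [-3.136, 0.009, 0.669]
force: [0.3, -0.2, 0.1]
width: 84.7
```

Emit:
arm_command:
  rot:
    - [0,0,-5]
    - [0,0,-5]
    - [0,0,-5]
    - [0,0,-5]
    - [0,0,-5]
  slide:
    - [11.5,-36,0]
    - [11.5,-36,0]
    - [11.5,-36,0]
    - [11.5,-36,0]
    - [11.5,-36,0]
  gripper: [85,85,85,85,85]

```text
clock: 0.93
eef_pos: [398.9, 212.9, 277.0]
tool_rot: [-3.134, 0.005, 0.212]
force: [0.6, 0.0, -1.0]
width: 85.1
```

Emit:
arm_command:
  rot:
    - [0,0,0]
    - [0,0,0]
    - [0,0,0]
    - [0,0,0]
    - [0,0,0]
  slide:
    - [11.5,-36,0]
    - [11.5,-36,0]
    - [11.5,-36,0]
    - [11.5,-36,0]
    - [11.5,-36,0]
  gripper: [85,85,85,85,85]

```text
clock: 1.35
eef_pos: [455.9, 23.9, 276.8]
tool_rot: [-3.133, 0.006, 0.209]
force: [0.6, 0.2, 0.1]
width: 85.2
```

Emit:
arm_command:
  rot:
    - [-0.5,-0.3,0]
    - [0,0,0]
    - [0,0,0]
    - [0,0,0]
    - [0,0,0]
  slide:
    - [14,-34,0]
    - [14,-34,0]
    - [14,-34,0]
    - [14,-34,0]
    - [10,-28,0]
  gripper: [85,85,85,85,85]

```text
clock: 1.77
eef_pos: [522.0, -150.6, 276.1]
tool_rot: [3.141, 0.005, 0.207]
force: [0.8, 0.1, -0.5]
width: 84.8
```

```bash
python3 - <<'E'
from h import *
s=telemetry.read_state();print(s['eef_pos'],np.degrees(s['tool_rot']),s['qpos'],s['torque'])
c=get_calibration('wrist');print(c)
Rt=R.from_euler('xyz',s['tool_rot']);print(Rt.inv().apply(c['xyz']-s['eef_pos']))
p,d=get_image('wrist');cv2.imwrite('pics/w1.png',p[:,:,::-1])
p,d=get_image('side');cv2.imwrite('pics/s1.png',p[:,:,::-1])
E
```

```text
[ 522.03149789 -150.60402204  276.08941853] [179.94184597   0.27414709  11.86300173] [-0.05783221  0.45288527  0.42124457  1.76442163 -0.21405229  0.9736961
  0.65448815] [0.00155227 0.0038401  0.04523157]
{'fx': 297.3186396354542, 'fy': 297.3186396354542, 'cx': 252.50444727957532, 'cy': 189.79465602227626, 'xyz': array([505.5923401 , -70.4701645 , 417.98926474]), 'attitude': array([-0.32127096,  0.00428571,  0.20731999])}
[  -0.29370937  -81.65772084 -141.98301924]
```

View pics/w1.png

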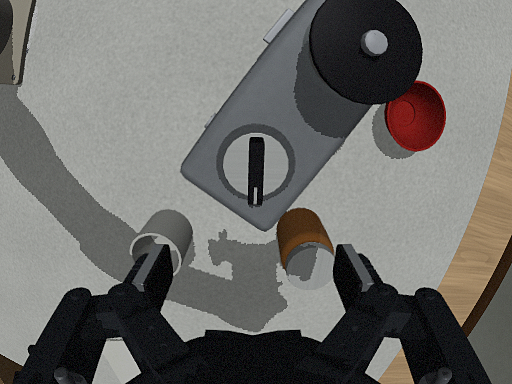

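View pics/s1.png

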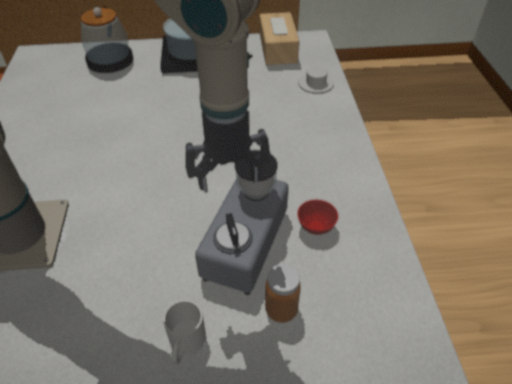

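The wrist view shows the dial disc centred at (255,163), with the bar upright from (257,137) to (255,207). The fingers are still behind it. Joint 7 has too little clockwise range left from this pose, so I'll turn the tool half a turn first.

Emit:
arm_command:
  rot:
    - [0,0,7]
    - [0,0,7]
    - [0,0,7]
    - [0,0,7]
    - [0,0,7]
  slide:
    - [0,2,0]
    - [0,2,0]
    - [0,2,0]
    - [0,2,0]
    - [0,2,0]
  gripper: [85,85,85,85,85]

```text
clock: 2.28
eef_pos: [519.7, -144.3, 273.5]
tool_rot: [3.14, 0.01, 0.824]
force: [0.1, 0.7, 0.4]
width: 85.1
```

Emit:
arm_command:
  rot:
    - [0,0,7]
    - [0,0,7]
    - [0,0,7]
    - [0,0,7]
    - [0,0,7]
  slide:
    - [0,0,0]
    - [0,0,0]
    - [0,0,0]
    - [0,0,0]
    - [0,0,0]
  gripper: [85,85,85,85,85]

```text
clock: 2.7
eef_pos: [517.3, -138.9, 271.8]
tool_rot: [-3.137, 0.009, 1.45]
force: [-0.4, -0.4, 0.5]
width: 85.1
```

Emit:
arm_command:
  rot:
    - [0,0,7]
    - [0,0,7]
    - [0,0,7]
    - [0,0,7]
    - [0,0,7]
  slide:
    - [0,0,0]
    - [0,0,0]
    - [0,0,0]
    - [0,0,0]
    - [0,0,0]
  gripper: [85,85,85,85,85]

```text
clock: 3.12
eef_pos: [514.9, -134.4, 270.3]
tool_rot: [-3.133, 0.005, 2.075]
force: [0.4, 0.4, -0.7]
width: 85.0
```

Emit:
arm_command:
  rot:
    - [0,0,7]
    - [0,0,7]
    - [0,0,7]
    - [0,0,7]
    - [0,0,7]
  slide:
    - [0,0,0]
    - [0,0,0]
    - [0,0,0]
    - [0,0,0]
    - [0,0,0]
  gripper: [85,85,85,85,85]

```text
clock: 3.53
eef_pos: [512.4, -130.1, 268.9]
tool_rot: [-3.131, 0.001, 2.7]
force: [-0.1, -0.4, 0.3]
width: 85.0
```

Emit:
arm_command:
  rot:
    - [0,0,7]
    - [0,0,7]
    - [0,0,7]
    - [0,0,7]
    - [0,0,7]
  slide:
    - [0,0,0]
    - [0,0,0]
    - [0,0,0]
    - [0,0,0]
    - [0,0,0]
  gripper: [85,85,85,85,85]

```text
clock: 3.95
eef_pos: [509.5, -125.5, 267.4]
tool_rot: [-3.126, -0.007, -3.018]
force: [-1.1, 0.8, -2.5]
width: 85.0
```

```bash
cat >>h.py <<'E'
def rayw(c,uv,z):
    uv=np.atleast_2d(uv).astype(float)
    a=np.c_[(uv[:,0]-c['cx'])/c['fx'],(uv[:,1]-c['cy'])/c['fy']];th=np.linalg.norm(a,axis=1)+1e-9
    k=np.sin(th)/th
    d=np.c_[a[:,0]*k,-a[:,1]*k,-np.cos(th)]
    d=R.from_euler('xyz',c['attitude']).apply(d)
    return c['xyz']+d*((z-c['xyz'][2])/d[:,2])[:,None]
E
python3 - <<'E'
from h import *
s=telemetry.read_state();print(s['eef_pos'],np.degrees(s['tool_rot']),s['qpos'],s['torque'])
c=get_calibration('wrist');p,d=get_image('wrist');cv2.imwrite('pics/w2.png',p[:,:,::-1]);np.savez('w2.npz',p=p,d=d,**c)
E
```

```text
[ 509.52775251 -125.48278087  267.39806783] [-179.13418365   -0.37717082 -172.93175305] [ 0.77474275  0.53833021 -0.90918723  1.80227622  0.50285826  1.05253649
  2.93705575] [0.07165902 0.0176512  0.00651305]
```

View pics/w2.png

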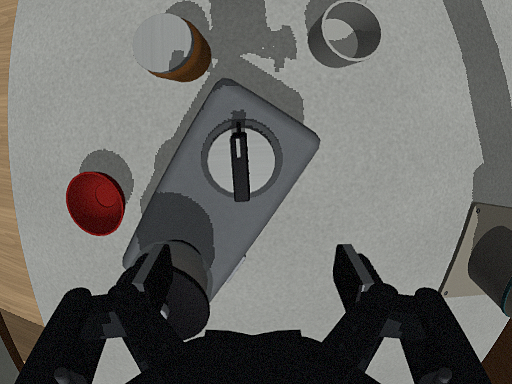

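The wrist view shows the disc centred at (241,160), with the bar running from (236,130) at the nose to (241,200). Joint 7 is at the top of its range, so clockwise travel is now fully available.

```bash
cat >>h.py <<'E'
def dial(p,c,f,box,thr=40,br=130):
    x0,y0,x1,y1=box
    g=p.max(2).astype(float);sub=np.zeros(g.shape,bool);sub[y0:y1,x0:x1]=1
    b=big((g>br)&sub)
    hull=cv2.convexHull(np.argwhere(b)[:,::-1].astype(np.int32));w=f(c,hull[:,0],122)
    ctr,r=cv2.minEnclosingCircle(w[:,:2].astype(np.float32))
    m=np.zeros(g.shape,np.uint8);cv2.fillPoly(m,[hull],1)
    bar=big((g<thr)&sub)
    wb=f(c,np.argwhere(bar)[:,::-1],158)[:,:2]
    rect=cv2.minAreaRect(wb.astype(np.float32))
    mm=wb.mean(0);e,v=np.linalg.eigh(np.cov((wb-mm).T))
    return ctr,r,len(wb),rect,mm,np.degrees(np.arctan2(v[1,1],v[0,1]))
E
python3 - <<'E'
from h import *
f=np.load('w2.npz');c={k:f[k] for k in('fx','fy','cx','cy','xyz','attitude')}
for t in(25,35,45):print(dial(f['p'],c,rayw,(200,115,285,208),t))
g=f['p'];cv2.imwrite('pics/w2c.png',cv2.resize(g[100:230,180:310,::-1],None,fx=4,fy=4,interpolation=0))
# axis-line: bar top-face edges from depth
E
```

```text
((515.2576904296875, -141.68800354003906), 32.16117477416992, 282, ((522.4258422851562, -147.62063598632812), (13.550557136535645, 70.15000915527344), 10.208052635192871), array([ 522.61738577, -158.61463642]), np.float64(107.00355266679918))
((515.2576904296875, -141.68800354003906), 32.16117477416992, 612, ((522.531005859375, -148.176025390625), (14.078861236572266, 72.33844757080078), 9.662446022033691), array([ 523.21507755, -152.46088711]), np.float64(99.5509362124857))
((515.2576904296875, -141.68800354003906), 32.16117477416992, 1192, ((514.2755737304688, -151.27601623535156), (39.990867614746094, 73.41961669921875), 16.974180221557617), array([ 521.87576662, -149.3376208 ]), np.float64(96.79580952760098))
```

View pics/w2c.png

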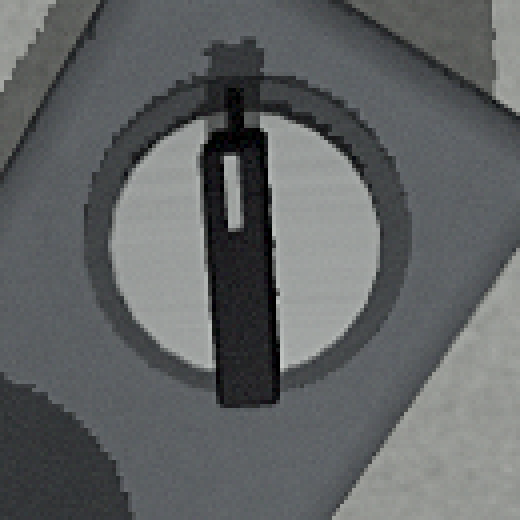

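```bash
python3 - <<'E'
from h import *
f=np.load('w2.npz');c={k:f[k] for k in('fx','fy','cx','cy','xyz','attitude')}
q=np.array([(204,134),(268,130),(217,405),(280,402)])/4+[180,100]-.5
w=rayw(c,q,158)[:,:2];print(w.round(1))
a=w[2]-w[0];b=w[3]-w[1];print([np.degrees(np.arctan2(v[1],v[0])) for v in(a,b)],np.linalg.norm(a),w.mean(0))
d=w[1]-w[0];print(np.linalg.norm(d))
E
```

```text
[[ 533.2 -172.1]
 [ 519.8 -174.6]
 [ 523.9 -111.7]
 [ 509.8 -114.2]]
[np.float64(98.77088153109194), np.float64(99.3265907923095)] 61.09959581652712 [ 521.66154761 -143.13742535]
13.649277092232206
```

```bash
cat >>h.py <<'E'
def go(x,y,z,yaw):
    s=telemetry.read_state();Rc=R.from_euler('xyz',s['tool_rot']);Rd=R.from_euler('xyz',[180,0,yaw],degrees=True)
    print('t',round(s['clock'],2),'pos',s['eef_pos'].round(1),'rpy',np.degrees(s['tool_rot']).round(2),'w',round(s['width'],1))
    print('F',s['force'].round(1),'T',s['torque'].round(3),'q',s['qpos'].round(3),'tau7',s['tau'][6].round(3))
    print('rot',np.degrees((Rd*Rc.inv()).as_rotvec()).round(2),'slide',(np.array([x,y,z])-s['eef_pos']).round(1))
E
python3 -c "
from h import *
go(521.5,-141.5,190,189.5)"
```

```text
t 4.0 pos [ 510.1 -123.2  267.8] rpy [-179.46   -0.23 -172.46] w 84.8
F [-0.2  1.6 -0.3] T [ 0.104 -0.003  0.002] q [ 0.785  0.544 -0.928  1.802  0.507  1.055  2.937] tau7 -0.015
rot [ 0.57 -0.14  1.96] slide [ 11.4 -18.3 -77.8]
```

Emit:
arm_command:
  rot:
    - [0.5,0,0]
    - [0,0,0.5]
    - [0,0,0.5]
    - [0,0,0.5]
    - [0,0,0.5]
  slide:
    - [3,-5,-5]
    - [3,-5,-10]
    - [3,-5,-15]
    - [2,-3,-15]
    - [1,-1,-15]
  gripper: [85,85,85,85,85]

```text
clock: 4.42
eef_pos: [522.3, -143.0, 204.1]
tool_rot: [3.141, -0.002, -2.979]
force: [0.3, 0.1, 0.3]
width: 85.4
```

```bash
python3 -c "
from h import *
go(521.5,-141.5,190,189.5)"
```

```text
t 4.42 pos [ 522.3 -143.   204.1] rpy [ 1.7998e+02 -1.3000e-01 -1.7070e+02] w 85.4
F [0.3 0.1 0.3] T [-0.001 -0.011  0.051] q [ 0.779  0.651 -0.895  1.834  0.614  0.962  2.918] tau7 0.195
rot [ 0.   -0.14  0.2 ] slide [ -0.8   1.5 -14.1]
```

```bash
python3 - <<'E'
from h import *
c=get_calibration('wrist');p,d=get_image('wrist');cv2.imwrite('pics/w3.png',cv2.resize(p[120:384,100:420,::-1],None,fx=2.2,fy=2.2));np.savez('w3.npz',p=p,d=d,**c)
go(521.5,-141.5,131,189.5)
E
```

```text
t 4.47 pos [ 520.2 -143.3  200.9] rpy [ 179.88   -0.44 -170.69] w 85.2
F [-0.2 -1.1 -2.8] T [-0.032  0.073 -0.03 ] q [ 0.778  0.655 -0.892  1.838  0.616  0.961  2.917] tau7 0.009
rot [-0.05 -0.45  0.19] slide [  1.3   1.8 -69.9]
```

View pics/w3.png

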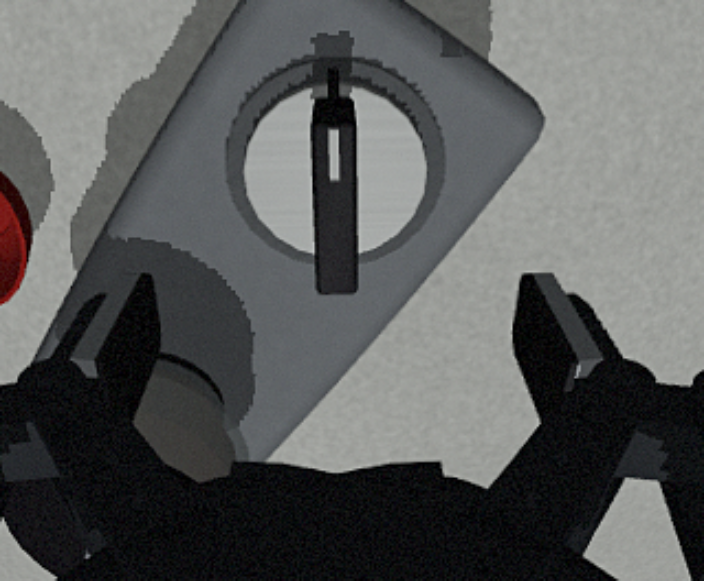

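The bar lies centred between the fingers, spanning (335,100) to (337,290) in the enlarged view, and nearly parallel to the pads. I'll descend.

Emit:
arm_command:
  rot:
    - [0,-0.4,0.1]
    - [0,0,0.1]
    - [0,0,0]
    - [0,0,0]
    - [0,0,0]
  slide:
    - [0.6,1,-15]
    - [0.3,0.5,-17]
    - [0,0,-15]
    - [0,0,-12]
    - [0,0,-8]
  gripper: [60,50,45,40,40]

```text
clock: 4.88
eef_pos: [518.9, -142.7, 126.8]
tool_rot: [-3.136, -0.011, -2.978]
force: [0.1, -0.7, 0.4]
width: 40.3
```

```bash
python3 -c "
from h import *
go(521.5,-141.5,131,189.5)"
```

```text
t 4.88 pos [ 518.9 -142.7  126.8] rpy [-179.7    -0.6  -170.65] w 40.3
F [ 0.1 -0.7  0.4] T [ 0.054 -0.008 -0.014] q [ 0.715  0.744 -0.802  1.908  0.737  0.824  2.812] tau7 0.123
rot [ 0.39 -0.55  0.15] slide [2.6 1.2 4.2]
```

Emit:
arm_command:
  rot:
    - [0.4,-0.5,0.1]
    - [0,0,0]
    - [0,0,0]
  slide:
    - [2.2,0.8,5]
    - [0,0,0]
    - [0,0,0]
  gripper: [40,40,40]

```text
clock: 5.13
eef_pos: [520.1, -141.4, 130.2]
tool_rot: [3.141, -0.005, -2.975]
force: [0.8, 0.4, 0.2]
width: 40.1
```

```bash
python3 -c "
from h import *
go(521.5,-141.5,131,189.5)"
```

```text
t 5.13 pos [ 520.1 -141.4  130.2] rpy [ 179.97   -0.26 -170.48] w 40.1
F [0.8 0.4 0.2] T [ 0.025  0.013 -0.02 ] q [ 0.723  0.742 -0.813  1.906  0.732  0.826  2.819] tau7 -0.004
rot [ 0.01 -0.26 -0.02] slide [ 1.4 -0.1  0.8]
```

Emit:
arm_command:
  rot:
    - [0,-0.2,0]
    - [0,0,0]
    - [0,0,0]
    - [0,0,0]
  slide:
    - [1.3,0,1]
    - [0,0,0]
    - [0,0,0]
    - [0,0,0]
  gripper: [25,10,10,10]

```text
clock: 5.47
eef_pos: [522.4, -141.6, 133.2]
tool_rot: [-3.14, 0.002, -2.976]
force: [1.3, 0.9, -7.1]
width: 13.2
```

```bash
python3 -c "
from h import *
go(521.5,-141.5,131,189.5)"
```

```text
t 5.47 pos [ 522.4 -141.6  133.2] rpy [-1.7994e+02  1.2000e-01 -1.7053e+02] w 13.2
F [ 1.3  0.9 -7.1] T [ 0.119 -0.323  0.014] q [ 0.725  0.738 -0.816  1.904  0.731  0.825  2.82 ] tau7 -0.029
rot [0.04 0.13 0.03] slide [-0.9  0.1 -2.2]
```

Emit:
arm_command:
  rot:
    - [0,0,-3]
    - [0,0,-3]
    - [0,0,-3]
    - [0,0,-3]
    - [0,0,-3]
  slide:
    - [-0.3,0,0]
    - [0,0,0]
    - [0,0,0]
    - [0,0,0]
    - [0,0,0]
  gripper: [10,10,10,10,10]

```text
clock: 5.88
eef_pos: [522.4, -141.6, 133.2]
tool_rot: [3.141, 0.004, 3.034]
force: [-0.0, 0.6, -2.8]
width: 12.9
```

```bash
python3 -c "
from h import *
go(521.5,-141.5,132,171.5)"
```

```text
t 5.88 pos [ 522.4 -141.6  133.2] rpy [179.97   0.21 173.84] w 12.9
F [-0.   0.6 -2.8] T [ 0.067 -0.041 -0.041] q [ 0.688  0.714 -0.746  1.906  0.677  0.788  2.599] tau7 0.633
rot [-0.    0.21 -2.34] slide [-0.9  0.1 -1.2]
```

Emit:
arm_command:
  rot:
    - [0,0,-3.5]
    - [0,0,-3.5]
    - [0,0,-3.5]
    - [0,0,-3.5]
    - [0,0,-3.5]
  slide:
    - [0,0,0]
    - [0,0,0]
    - [0,0,0]
    - [0,0,0]
    - [0,0,0]
  gripper: [10,10,10,10,10]

```text
clock: 6.3
eef_pos: [522.3, -141.6, 133.2]
tool_rot: [3.14, 0.004, 2.713]
force: [0.0, -0.0, -3.0]
width: 12.9
```

Emit:
arm_command:
  rot:
    - [0,0,-3.5]
    - [0,0,-3.5]
    - [0,0,-3.5]
    - [0,0,-3.5]
    - [0,0,-3.5]
  slide:
    - [0,0,0]
    - [0,0,0]
    - [0,0,0]
    - [0,0,0]
    - [0,0,0]
  gripper: [10,10,10,10,10]

```text
clock: 6.72
eef_pos: [522.2, -141.6, 133.1]
tool_rot: [3.139, 0.004, 2.393]
force: [0.5, 0.7, -2.1]
width: 13.0
```

```bash
python3 -c "
from h import *
go(521.5,-141.5,132,135.5)"
```

```text
t 6.72 pos [ 522.2 -141.6  133.1] rpy [179.86   0.22 137.1 ] w 13.0
F [ 0.5  0.7 -2.1] T [ 0.027 -0.027  0.025] q [ 0.585  0.666 -0.572  1.911  0.536  0.716  2.09 ] tau7 0.671
rot [ 0.05  0.26 -1.6 ] slide [-0.7  0.1 -1.1]
```

Emit:
arm_command:
  rot:
    - [0,0,-3.5]
    - [0,0,-3.5]
    - [0,0,-3.5]
    - [0,0,-3.5]
    - [0,0,-3.5]
  slide:
    - [0,0,0]
    - [0,0,0]
    - [0,0,0]
    - [0,0,0]
    - [0,0,0]
  gripper: [10,10,10,10,10]

```text
clock: 7.13
eef_pos: [522.1, -141.5, 133.1]
tool_rot: [3.138, 0.004, 2.072]
force: [0.8, -0.1, -3.3]
width: 12.9
```

Emit:
arm_command:
  rot:
    - [0,0,-3.5]
    - [0,0,-3.5]
    - [0,0,-3.5]
    - [0,0,0]
  slide:
    - [0,0,0]
    - [0,0,0]
    - [0,0,0]
    - [0,0,0]
  gripper: [10,10,10,10]

```text
clock: 7.47
eef_pos: [522.1, -141.4, 133.1]
tool_rot: [3.138, 0.004, 1.879]
force: [0.2, -0.7, -3.1]
width: 12.8
```

```bash
python3 -c "
from h import *
go(521.5,-141.5,132,99.5)"
```

```text
t 7.47 pos [ 522.1 -141.4  133.1] rpy [179.8    0.2  107.67] w 12.8
F [ 0.2 -0.7 -3.1] T [-0.067 -0.012 -0.04 ] q [ 0.493  0.638 -0.428  1.914  0.411  0.671  1.694] tau7 -0.39
rot [ 0.15  0.24 -8.17] slide [-0.6 -0.1 -1.1]
```

Emit:
arm_command:
  rot:
    - [0,0,-3]
    - [0,0,-3]
    - [0,0,-2]
  slide:
    - [0,0,0]
    - [0,0,0]
    - [0,0,0]
  gripper: [10,10,10]

```text
clock: 7.72
eef_pos: [522.0, -141.4, 133.1]
tool_rot: [3.138, 0.003, 1.739]
force: [0.1, -0.0, -2.9]
width: 12.7
```

```bash
python3 -c "
from h import *
go(521.5,-141.5,132,99.5)"
```

```text
t 7.72 pos [ 522.  -141.4  133.1] rpy [179.8    0.18  99.65] w 12.7
F [ 0.1 -0.  -2.9] T [-0.037  0.061  0.024] q [ 0.468  0.632 -0.388  1.915  0.376  0.662  1.588] tau7 0.188
rot [ 0.14  0.23 -0.15] slide [-0.5 -0.1 -1.1]
```

Emit:
arm_command:
  rot:
    - [0,0,-2]
    - [0,0,-2]
  slide:
    - [0,0,0]
    - [0,0,0]
  gripper: [10,10]

```text
clock: 7.88
eef_pos: [522.0, -141.4, 133.1]
tool_rot: [3.138, 0.003, 1.67]
force: [0.2, -0.1, -2.0]
width: 13.0
```

```bash
python3 -c "
from h import *
go(521.5,-141.5,132,99.5)"
```

```text
t 7.88 pos [ 522.  -141.4  133.1] rpy [179.79   0.18  95.71] w 13.0
F [ 0.2 -0.1 -2. ] T [-0.112 -0.02   0.131] q [ 0.455  0.629 -0.369  1.915  0.358  0.657  1.536] tau7 0.192
rot [0.15 0.23 3.79] slide [-0.5 -0.1 -1.1]
```

Emit:
arm_command:
  rot:
    - [0,0,-2]
  slide:
    - [0,0,0]
  gripper: [10]

```text
clock: 7.97
eef_pos: [522.0, -141.4, 133.1]
tool_rot: [3.138, 0.003, 1.636]
force: [-1.3, -0.1, -2.1]
width: 13.3
```

```bash
python3 -c "
from h import *
go(521.5,-141.5,132,99.5)"
```

```text
t 7.97 pos [ 522.  -141.4  133.1] rpy [1.7979e+02 1.7000e-01 9.3750e+01] w 13.3
F [-1.3 -0.1 -2.1] T [-0.014  0.071  0.137] q [ 0.449  0.628 -0.359  1.915  0.349  0.655  1.51 ] tau7 0.24
rot [0.15 0.23 5.75] slide [-0.5 -0.1 -1.1]
```

Resistance levelled off at 0.13 N m at 5.8° past that click, where the stop would give about 0.4. So this is a click and not the stop, and I'll continue.

Emit:
arm_command:
  rot:
    - [0,0,-2]
  slide:
    - [0,0,0]
  gripper: [10]

```text
clock: 8.05
eef_pos: [522.0, -141.3, 133.1]
tool_rot: [3.138, 0.003, 1.602]
force: [0.7, 0.3, -1.8]
width: 12.8
```

```bash
python3 -c "
from h import *
go(521.5,-141.5,132,81.5)"
```

```text
t 8.05 pos [ 522.  -141.3  133.1] rpy [1.7979e+02 1.7000e-01 9.1770e+01] w 12.8
F [ 0.7  0.3 -1.8] T [-0.054  0.04   0.014] q [ 0.442  0.627 -0.349  1.915  0.34   0.653  1.484] tau7 0.279
rot [  0.18   0.2  -10.27] slide [-0.5 -0.2 -1.1]
```

Emit:
arm_command:
  rot:
    - [0,0,-2]
    - [0,0,-2]
    - [0,0,-2]
    - [0,0,-2]
    - [0,0,-2]
  slide:
    - [0,0,0]
    - [0,0,0]
    - [0,0,0]
    - [0,0,0]
    - [0,0,0]
  gripper: [10,10,10,10,10]

```text
clock: 8.47
eef_pos: [522.0, -141.3, 133.1]
tool_rot: [3.138, 0.002, 1.428]
force: [0.1, -0.7, -2.1]
width: 13.0
```

```bash
python3 -c "
from h import *
go(521.5,-141.5,132,81.5)"
```

```text
t 8.47 pos [ 522.  -141.3  133.1] rpy [1.7979e+02 1.2000e-01 8.1810e+01] w 13.0
F [ 0.1 -0.7 -2.1] T [-0.029  0.025  0.032] q [ 0.41   0.621 -0.3    1.916  0.294  0.643  1.355] tau7 0.295
rot [ 0.15  0.19 -0.31] slide [-0.5 -0.2 -1.1]
```

Emit:
arm_command:
  rot:
    - [0,0,-2]
    - [0,0,-2]
  slide:
    - [0,0,0]
    - [0,0,0]
  gripper: [10,10]

```text
clock: 8.63
eef_pos: [522.0, -141.3, 133.1]
tool_rot: [3.138, 0.002, 1.359]
force: [0.2, 0.1, -2.9]
width: 13.0
```

```bash
python3 -c "
from h import *
go(521.5,-141.5,132,81.5)"
```

```text
t 8.63 pos [ 522.  -141.3  133.1] rpy [1.7979e+02 1.1000e-01 7.7890e+01] w 13.0
F [ 0.2  0.1 -2.9] T [-0.12   0.003  0.156] q [ 0.397  0.619 -0.28   1.916  0.276  0.64   1.304] tau7 0.187
rot [0.15 0.19 3.61] slide [-0.5 -0.2 -1.1]
```

Emit:
arm_command:
  rot:
    - [0,0,-2]
  slide:
    - [0,0,0]
  gripper: [10]

```text
clock: 8.72
eef_pos: [522.0, -141.3, 133.1]
tool_rot: [3.138, 0.002, 1.325]
force: [0.3, -0.1, -2.4]
width: 13.0
```

```bash
python3 -c "
from h import *
go(521.5,-141.5,132,81.5)"
```

```text
t 8.72 pos [ 522.  -141.3  133.1] rpy [1.7979e+02 1.1000e-01 7.5930e+01] w 13.0
F [ 0.3 -0.1 -2.4] T [-0.098  0.014  0.089] q [ 0.391  0.618 -0.271  1.916  0.267  0.638  1.278] tau7 0.232
rot [0.15 0.18 5.57] slide [-0.5 -0.2 -1.1]
```

Torque stays at 0.09, so this is another click. Next: the seventh rest, at 63.5.

Emit:
arm_command:
  rot:
    - [0,0,-2]
    - [0,0,-2]
    - [0,0,-2]
    - [0,0,-2]
    - [0,0,-2]
  slide:
    - [0,0,0]
    - [0,0,0]
    - [0,0,0]
    - [0,0,0]
    - [0,0,0]
  gripper: [10,10,10,10,10]

```text
clock: 9.13
eef_pos: [522.0, -141.2, 133.1]
tool_rot: [3.138, 0.001, 1.152]
force: [0.3, 0.5, -2.2]
width: 13.0
```

```bash
python3 -c "
from h import *
go(521.5,-141.5,132,63.5)"
```

```text
t 9.13 pos [ 522.  -141.2  133.1] rpy [1.7981e+02 6.0000e-02 6.6000e+01] w 13.0
F [ 0.3  0.5 -2.2] T [-0.062  0.008 -0.025] q [ 0.358  0.614 -0.221  1.917  0.22   0.631  1.151] tau7 0.403
rot [ 0.14  0.15 -2.5 ] slide [-0.5 -0.3 -1.1]
```

Emit:
arm_command:
  rot:
    - [0,0,-2]
    - [0,0,-2]
  slide:
    - [0,0,0]
    - [0,0,0]
  gripper: [10,10]

```text
clock: 9.3
eef_pos: [522.0, -141.2, 133.1]
tool_rot: [3.138, 0.001, 1.083]
force: [-0.1, -0.3, -2.2]
width: 12.9
```

```bash
python3 -c "
from h import *
go(521.5,-141.5,132,63.5)"
```

```text
t 9.3 pos [ 522.  -141.2  133.1] rpy [1.7981e+02 5.0000e-02 6.2040e+01] w 12.9
F [-0.1 -0.3 -2.2] T [-0.121  0.021  0.082] q [ 0.345  0.613 -0.202  1.917  0.201  0.628  1.1  ] tau7 0.206
rot [0.13 0.14 1.46] slide [-0.5 -0.3 -1.1]
```

Emit:
arm_command:
  rot:
    - [0,0,-2]
  slide:
    - [0,0,0]
  gripper: [10]

```text
clock: 9.38
eef_pos: [522.0, -141.2, 133.1]
tool_rot: [3.138, 0.001, 1.049]
force: [1.5, -0.3, -1.9]
width: 13.1
```

```bash
python3 -c "
from h import *
go(521.5,-141.5,132,63.5)"
```

```text
t 9.38 pos [ 522.  -141.2  133.1] rpy [1.7982e+02 5.0000e-02 6.0080e+01] w 13.1
F [ 1.5 -0.3 -1.9] T [-0.193 -0.014  0.119] q [ 0.339  0.612 -0.192  1.917  0.191  0.627  1.075] tau7 0.178
rot [0.13 0.14 3.42] slide [-0.5 -0.3 -1.1]
```

Emit:
arm_command:
  rot:
    - [0,0,-2]
  slide:
    - [0,0,0]
  gripper: [10]

```text
clock: 9.47
eef_pos: [522.0, -141.2, 133.1]
tool_rot: [3.139, 0.001, 1.015]
force: [0.3, -0.3, -2.6]
width: 12.8
```

```bash
python3 -c "
from h import *
go(521.5,-141.5,132,63.5)"
```

```text
t 9.47 pos [ 522.  -141.2  133.1] rpy [1.7982e+02 4.0000e-02 5.8130e+01] w 12.8
F [ 0.3 -0.3 -2.6] T [-0.172 -0.006  0.089] q [ 0.332  0.612 -0.182  1.917  0.182  0.626  1.05 ] tau7 0.224
rot [0.12 0.13 5.37] slide [-0.5 -0.3 -1.1]
```

Emit:
arm_command:
  rot:
    - [0,0,-1.5]
  slide:
    - [0,0,0]
  gripper: [10]

```text
clock: 9.55
eef_pos: [522.1, -141.2, 133.1]
tool_rot: [3.139, 0.001, 0.989]
force: [0.3, -0.6, -2.4]
width: 12.9
```

```bash
python3 -c "
from h import *
go(521.5,-141.5,132,63.5)"
```

```text
t 9.55 pos [ 522.1 -141.2  133.1] rpy [1.7982e+02 4.0000e-02 5.6650e+01] w 12.9
F [ 0.3 -0.6 -2.4] T [-0.093  0.04   0.045] q [ 0.327  0.611 -0.175  1.917  0.175  0.625  1.031] tau7 0.112
rot [0.12 0.13 6.85] slide [-0.6 -0.3 -1.1]
```

A click again. Next is the eighth rest, at 45.5.

Emit:
arm_command:
  rot:
    - [0,0,-2]
    - [0,0,-2]
    - [0,0,-2]
    - [0,0,-2]
    - [0,0,-2]
  slide:
    - [0,0,0]
    - [0,0,0]
    - [0,0,0]
    - [0,0,0]
    - [0,0,0]
  gripper: [10,10,10,10,10]

```text
clock: 9.97
eef_pos: [522.1, -141.1, 133.1]
tool_rot: [3.139, -0.0, 0.811]
force: [0.8, -0.1, -2.8]
width: 13.3
```

```bash
python3 -c "
from h import *
go(521.5,-141.5,132,45.5)"
```

```text
t 9.97 pos [ 522.1 -141.1  133.1] rpy [179.85  -0.    46.47] w 13.3
F [ 0.8 -0.1 -2.8] T [-0.091  0.061 -0.009] q [ 0.294  0.609 -0.124  1.918  0.125  0.62   0.901] tau7 0.332
rot [ 0.1   0.11 -0.97] slide [-0.6 -0.4 -1.1]
```

Emit:
arm_command:
  rot:
    - [0,0,-2]
    - [0,0,-2]
  slide:
    - [0,0,0]
    - [0,0,0]
  gripper: [10,10]

```text
clock: 10.13
eef_pos: [522.1, -141.1, 133.1]
tool_rot: [3.139, -0.0, 0.741]
force: [-0.4, -0.3, -1.6]
width: 13.0
```

```bash
python3 -c "
from h import *
go(521.5,-141.5,132,45.5)"
```

```text
t 10.13 pos [ 522.1 -141.1  133.1] rpy [ 1.7986e+02 -1.0000e-02  4.2460e+01] w 13.0
F [-0.4 -0.3 -1.6] T [-0.121  0.03   0.256] q [ 0.281  0.609 -0.104  1.918  0.105  0.618  0.85 ] tau7 0.084
rot [0.1  0.1  3.04] slide [-0.6 -0.4 -1.1]
```

Emit:
arm_command:
  rot:
    - [0,0,-1.5]
  slide:
    - [0,0,0]
  gripper: [10]

```text
clock: 10.22
eef_pos: [522.1, -141.1, 133.1]
tool_rot: [3.139, 0.0, 0.715]
force: [-0.6, -1.3, -2.2]
width: 12.6
```

```bash
python3 -c "
from h import *
go(521.5,-141.5,132,45.5)"
```

```text
t 10.22 pos [ 522.1 -141.1  133.1] rpy [179.86   0.    40.97] w 12.6
F [-0.6 -1.3 -2.2] T [-0.243  0.035  0.318] q [ 0.276  0.608 -0.097  1.918  0.098  0.618  0.831] tau7 -0.156
rot [0.1  0.1  4.53] slide [-0.6 -0.4 -1.1]
```

Emit:
arm_command:
  rot:
    - [0,0,0]
    - [0,0,0]
    - [0,0,0]
    - [0,0,0]
  slide:
    - [0,0,0]
    - [0,0,0]
    - [0,0,0]
    - [0,0,0]
  gripper: [10,10,10,10]

```text
clock: 10.55
eef_pos: [522.1, -141.1, 133.1]
tool_rot: [3.139, 0.0, 0.72]
force: [0.3, -0.6, -1.4]
width: 13.1
```

```bash
python3 -c "
from h import *
go(521.5,-141.5,132,45.5)"
```

```text
t 10.55 pos [ 522.1 -141.1  133.1] rpy [1.7984e+02 2.0000e-02 4.1250e+01] w 13.1
F [ 0.3 -0.6 -1.4] T [-0.151  0.041  0.261] q [ 0.276  0.608 -0.098  1.918  0.1    0.618  0.834] tau7 -0.301
rot [0.13 0.09 4.25] slide [-0.6 -0.4 -1.1]
```

The stop is confirmed: 0.26 to 0.32 N m, rising linearly at about 4 N m/rad without clicking over, and held for over 0.3 s. The zero rest is at yaw 45.5, so the target is 117.5.

Emit:
arm_command:
  rot:
    - [0,0,3.5]
    - [0,0,3.5]
    - [0,0,3.5]
    - [0,0,3.5]
    - [0,0,3.5]
  slide:
    - [0,0,0]
    - [0,0,0]
    - [0,0,0]
    - [0,0,0]
    - [0,0,0]
  gripper: [10,10,10,10,10]

```text
clock: 10.97
eef_pos: [522.1, -141.2, 133.1]
tool_rot: [3.139, -0.0, 1.035]
force: [-0.4, 0.3, -2.2]
width: 13.0
```

Emit:
arm_command:
  rot:
    - [0,0,3.5]
    - [0,0,3.5]
    - [0,0,3.5]
    - [0,0,3.5]
    - [0,0,3.5]
  slide:
    - [0,0,0]
    - [0,0,0]
    - [0,0,0]
    - [0,0,0]
    - [0,0,0]
  gripper: [10,10,10,10,10]

```text
clock: 11.38
eef_pos: [522.0, -141.3, 133.1]
tool_rot: [3.139, -0.002, 1.352]
force: [-0.1, -1.2, -2.1]
width: 12.9
```

Emit:
arm_command:
  rot:
    - [0,0,3.5]
    - [0,0,3.5]
    - [0,0,3.5]
    - [0,0,3.5]
    - [0,0,3.5]
  slide:
    - [0,0,0]
    - [0,0,0]
    - [0,0,0]
    - [0,0,0]
    - [0,0,0]
  gripper: [10,10,10,10,10]

```text
clock: 11.8
eef_pos: [522.1, -141.4, 133.2]
tool_rot: [3.139, -0.003, 1.669]
force: [-0.2, -0.5, -2.6]
width: 12.7
```

```bash
python3 -c "
from h import *
go(521.5,-141.5,132,117.5)"
```

```text
t 11.8 pos [ 522.1 -141.4  133.2] rpy [179.85  -0.18  95.65] w 12.7
F [-0.2 -0.5 -2.6] T [-0.108 -0.002  0.003] q [ 0.462  0.631 -0.375  1.912  0.353  0.661  1.542] tau7 -0.649
rot [-0.22  0.1  21.85] slide [-0.6 -0.1 -1.2]
```

Emit:
arm_command:
  rot:
    - [0,0,3.5]
    - [0,0,3.5]
    - [0,0,3.5]
    - [0,0,3.5]
    - [0,0,3.5]
  slide:
    - [0,0,0]
    - [0,0,0]
    - [0,0,0]
    - [0,0,0]
    - [0,0,0]
  gripper: [10,10,10,10,10]

```text
clock: 12.22
eef_pos: [522.1, -141.5, 133.2]
tool_rot: [3.138, -0.004, 1.987]
force: [0.8, 0.3, -2.9]
width: 13.1
```

Emit:
arm_command:
  rot:
    - [0,0,3]
    - [0,0,1]
    - [0,0,0]
    - [0,0,0]
  slide:
    - [0,0,0]
    - [0,0,0]
    - [0,0,0]
    - [0,0,0]
  gripper: [10,10,10,10]

```text
clock: 12.55
eef_pos: [522.1, -141.6, 133.1]
tool_rot: [3.137, -0.005, 2.059]
force: [-0.4, -0.0, -2.6]
width: 12.7
```

```bash
python3 -c "
from h import *
go(521.5,-141.5,132,117.5)"
```

```text
t 12.55 pos [ 522.1 -141.6  133.1] rpy [179.76  -0.3  117.95] w 12.7
F [-0.4 -0.  -2.6] T [-0.159 -0.04   0.035] q [ 0.536  0.651 -0.488  1.908  0.449  0.692  1.84 ] tau7 0.029
rot [-0.38  0.07 -0.45] slide [-0.6  0.1 -1.1]
```

At 117.95, with about zero torque. I'll let go and rise.

Emit:
arm_command:
  rot:
    - [0,0,0]
    - [0,0,0]
    - [0,0,0]
    - [0,0,0]
  slide:
    - [0,0,0]
    - [0,0,0]
    - [0,0,0]
    - [0,0,0]
  gripper: [25,40,50,50]

```text
clock: 12.88
eef_pos: [522.7, -141.6, 133.9]
tool_rot: [3.136, -0.004, 2.055]
force: [-0.2, -0.2, -0.2]
width: 49.9
```

Emit:
arm_command:
  rot:
    - [0,0,0]
    - [0,0,0]
    - [0,0,0]
    - [0,0,0]
    - [0,0,0]
  slide:
    - [0,0,8]
    - [0,0,15]
    - [0,0,25]
    - [0,0,30]
    - [0,0,30]
  gripper: [50,50,50,50,50]

```text
clock: 13.3
eef_pos: [517.9, -140.3, 241.9]
tool_rot: [-3.137, -0.014, 2.056]
force: [0.5, -0.3, 0.3]
width: 49.9
```

Emit:
arm_command:
  rot:
    - [0,0,0]
    - [0,0,0]
    - [0,0,0]
    - [0,0,0]
    - [0,0,0]
  slide:
    - [-15,0,15]
    - [-25,0,10]
    - [-25,0,5]
    - [-15,0,0]
    - [0,0,0]
  gripper: [50,50,50,50,50]

```text
clock: 13.72
eef_pos: [440.6, -139.0, 283.8]
tool_rot: [3.133, -0.001, 2.057]
force: [0.3, 0.1, 0.4]
width: 49.5
```

```bash
python3 - <<'E'
from h import *
go(521.5,-141.5,132,117.5)
c=get_calibration('wrist');p,d=get_image('wrist');cv2.imwrite('pics/w4.png',p[:,:,::-1]);np.savez('w4.npz',p=p,d=d,**c)
p,d=get_image('top');cv2.imwrite('pics/t4.png',p[:,:,::-1])
E
```

```text
t 13.72 pos [ 440.6 -139.   283.8] rpy [ 1.7948e+02 -8.0000e-02  1.1785e+02] w 49.5
F [0.3 0.1 0.4] T [-0.009 -0.08  -0.05 ] q [ 0.726  0.341 -0.632  1.941  0.241  0.93   2.035] tau7 0.132
rot [-0.31  0.42 -0.35] slide [  80.9   -2.5 -151.8]
```

View pics/w4.png

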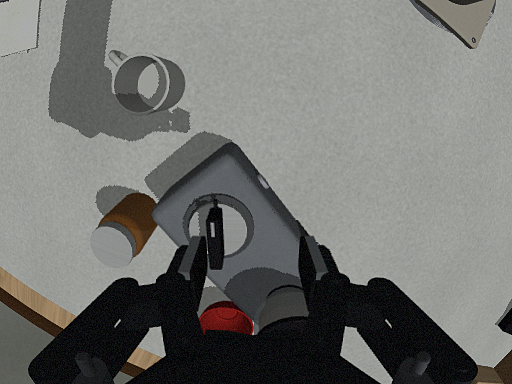

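View pics/t4.png

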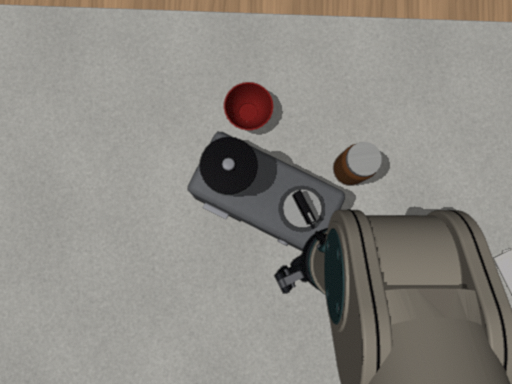

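The wrist view shows the bar clear of the fingers, from (211,207) to (217,268). The top view shows it from (296,193) to (315,222), with the bystanders where they were. Now the bar angle.

```bash
python3 - <<'E'
from h import *
p=cv2.imread('pics/t4.png')[:,:,::-1]
for t in(30,40):print(dial(p,get_calibration('top'),ray,(275,182,326,228),t,110)[2:])
f=np.load('w4.npz');c={k:f[k] for k in('fx','fy','cx','cy','xyz','attitude')}
cv2.imwrite('pics/w4c.png',cv2.resize(f['p'][180:290,160:270,::-1],None,fx=5,fy=5,interpolation=0))
cv2.imwrite('pics/t4c.png',cv2.resize(p[170:240,260:340,::-1],None,fx=7,fy=7,interpolation=0))
E
```

```text
(248, ((516.3238525390625, -141.5395050048828), (65.10124969482422, 14.564336776733398), 27.530397415161133), array([ 521.85034961, -137.99051737]), np.float64(-154.26330932024393))
(286, ((516.3007202148438, -141.59262084960938), (66.49385070800781, 15.832963943481445), 28.9539737701416), array([ 520.6436261 , -138.82402937]), np.float64(-152.9255242263363))
```

View pics/w4c.png

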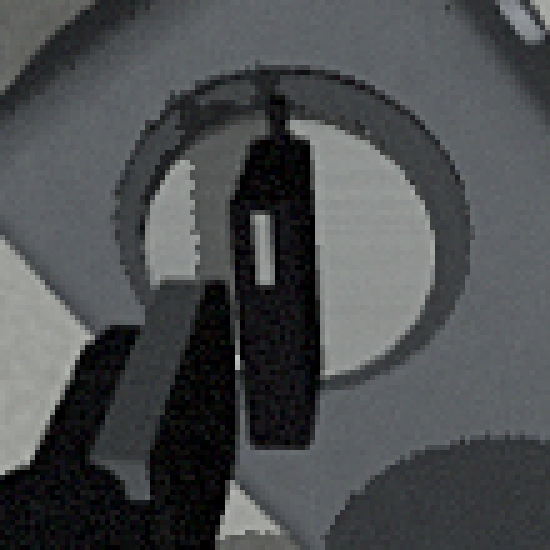

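View pics/t4c.png

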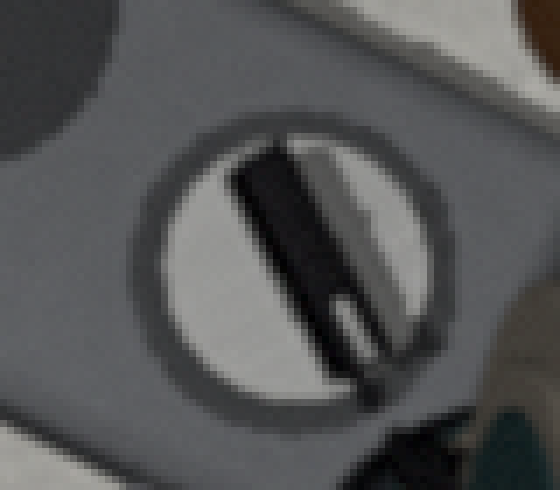

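The bar axis measures about 27.5°. That is 72° clockwise of its start at 99.5 to 100°, as expected for eight clicks down and four back. The arm is clear at z = 284, so I'm handing in.

```bash
python3 -c "
from h import *
print(ctrl.finish_job())"
```

```text
the job is handed in; nothing more can be done
None
```

I turned the dial clockwise to its stop, then back four clicks, let go and handed the job in at about 14 s of the 64 s allowed. No verdict is reported.

- **Stop:** It came eight clicks from the start. The earlier clicks I probed (5 to 7) peaked at about 0.16 N m or less. At the stop the torque rose without clicking over, at about 4 N m per rad. The highest reading was 0.32 N m, against a limit of about 0.64. I held it there for more than 0.3 s.
- **Four clicks back:** I turned the dial counter-clockwise from its zero rest at yaw 45.5° to about 118°. The exact target was 117.5°, and almost no torque was left when I released it.
- **Last checks:** In the top view the bar lies at about 27.5° (readings spread from 25.7° to 29°). It started at about 99.5 to 100°, so the net turn of about 72° matches eight clicks down and four back. The arm is clear of everything. The jar and bowl look unmoved in the last top view, and the mug was hidden there but stands upright in the wrist view.

The disc and bar centres differed by 1 to 3 mm between cameras, up to 6 mm in one wrist-view disc fit, but the sideways force while turning stayed below 2 N.

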